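# Give three canisters back their own lids

## Robot

A 7-joint arm with a two-finger parallel gripper is mounted at the origin on a cart in front of the work surface, level with it; the furniture and walls round the work are solid. World frame = base frame: x ahead of the robot, y to its left, z up, the work surface at z = 0. Lengths are in m, angles in rad, forces in N, time in s.
With the tool pointing down it reaches from about 0.425 to 0.95 m from the base axis. Payload 4.7 kg.
Tool frame: the origin (TCP) lies at the very end of the fingers, on their centre line; the grasp point (between the pads) lies 19 mm behind it; z points along the fingers, y is the line along which they close (so a half turn about z gives the same grasp; the last joint's range is limited). The gripper opens to 85 mm and grips with 20 to 120 N. Pads are 22 mm wide; open, the fingers measure 114 mm over their backs; the gripper's body (76 mm by 85 mm) begins 54 mm behind the grasp point. The pads swing forward as they close: fully open they stand 13 mm farther back than shut.
Start: joints at [-1.173, 0.469, -0.049, 1.532, 0.024, 1.141, -0.082], TCP at [0.279, 0.614, 0.205] pointing down, gripper open.
Joint ranges: [-2.59, 2.59], [-0.33, 1.99], [-1.39, 1.29], [0.1, 2.45], [-1.04, 4.18], [0.21, 1.99], [-2.66, 2.66]. Speed limits (rad/s): [2.57, 2.57, 3.14, 3.14, 3.14, 3.14, 3.14].

## Interface

Orientations are given as a unit quaternion [x, y, z, w].
In Python, from workcell import bot gives the robot as it stands.
- The arm moves only by the tool move_arm, never from a script. Its argument "motion" is a list that holds one entry, the list of rows, each a list of 7 numbers: the opening, from 0 (shut) to 1 (fully open), then the shift along the world's x, y, z scaled (see below), then the turn, a rotation vector about the world's x, y, z scaled (see below). A call has 1 to 20 rows; each row is the pose to reach, as a shift and turn from the pose commanded when the call began, turning the shorter way round; what a row does not reach only later rows make up. The controller multiplies each number of a shift by 600 mm and each number of a turn by 180 degrees. A row lasts 1/12 s, in which the tool goes at most 41.7 mm and 7.16 degrees, less where a joint would pass 70% of its speed; a pose out of reach is approached as far as the arm can. A call with a number of a shift or a turn outside -1 to 1 is refused whole. A call with a gripper value outside its range is refused whole. The fingers move at their own pace and stop on an object; the grip force is fixed at half the most. Time passes only in rows, so rows that repeat a pose let the fingers close. It gives the time, the measured TCP pose, the force, the opening and the grip force at its end, in the units of the state.
- bot.state(): the state, without advancing time (a new reading comes with each control period).
- bot.capture(name): name is "side" or "top" or "wrist"; returns the picture (384x512x3 uint8, blue, green, red); there is no depth.
- bot.camera_info(name): a dict with "fx", "fy", "cx", "cy" (pixels), "dist" ([k1, k2, p1, p2, k3] as OpenCV has them; the pictures are not rectified), "extrinsics" (4x4, takes a point from camera to world coordinates). Camera axes: x right, y up, looking along -z (the intrinsics and any distortion apply to the point x, -y, -z); pixel columns grow to the right and rows downward; lengths in m; the calibration is good to about 2 mm. A picture is of the moment at which its call begins: read the wrist's pose just before it. camera_info takes no time and is no camera call; for the wrist camera it gives the pose at the moment of the call.
- bot.close_job(): hands the job in; it is judged then, once.
The state is a dict: "clock": time; "q": joint angles; "dq": joint speeds; "joint_efforts": joint torques, N m; "ee_pos": TCP position; "ee_rot": TCP orientation; "ft_force": force on the tool from outside, world axes, zero at the start; "ft_torque": the same for the moment, N m; "width": opening from 0.0 (shut) to 1.0 (fully open); "gripper_force": force on a finger pad.
Only numpy, scipy, OpenCV 4.12 (cv2) and the standard library are available. Lean on these libraries where they do the work, as an engineer would, in place of code of your own. Each camera call takes 0.05 s, during which the arm holds its last target. There are 200 camera calls.

## Task

After washing up, the wooden lids of the three white canisters have been put back on the wrong ones. Give each canister its own lid (round, square, oblong), seated fully home on the rim; set a lid that has to wait on the clean white plate, never on the bar top. Set the lids down gently, since stoneware chips, and leave the canisters, the pepper shaker and the coffee scoop standing where they are.

Things in the scene. Friction and masses are not known exactly. Their poses are not given: they have to be found in the camera images.
- lid_round: Round wooden lid: board 104 mm across, 10 thick. Origin: centre of the board's underside, z up. Knob on top, 28 mm across, 10 to 50 mm above the origin (full width 19 to 44). Below, a tapered cork plug, 14 mm deep, 88 mm across at the board, 78 mm at its foot. 0.08-0.17 kg. Home: origin at rim height. Start: lies on the square canister, plug foot on its rim (14 mm too high).
- lid_square: Square wooden lid: board 80 x 80 mm (along x, y), 10 thick. Origin: centre of the board's underside, z up. Knob on top, 28 mm across, 10 to 50 mm above the origin (full width 19 to 44). Below, a tapered cork plug, 14 mm deep, 64 x 64 mm at the board, 54 x 54 at its foot. 0.08-0.17 kg. Home: origin at rim height. Start: lies on the oblong canister, plug foot on its rim (14 mm too high).
- lid_oblong: Oblong wooden lid: board 56 mm (x) by 128 mm (y), 10 thick. Origin: centre of the board's underside, z up. Knob on top, 28 mm across, 10 to 50 mm above the origin (full width 19 to 44). Below, a tapered cork plug, 14 mm deep, 40 x 112 mm at the board, 30 x 102 at its foot. 0.08-0.17 kg. Home: origin at rim height. Start: lies on the round canister, plug foot on its rim (14 mm too high).
- can_round: Round stoneware canister, white, empty, with walls 6 mm thick; loose, 0.7 kg. Origin: centre of its underside; z up. 104 mm in diameter, rim 120 mm above the origin, mouth 92 mm across.
- can_square: Square stoneware canister, white, empty, with walls 6 mm thick; loose, 0.7 kg. Origin: centre of its underside; z up. 80 x 80 mm (sides along its x and y, rounded corners), rim 105 mm above the origin, mouth 68 x 68 mm.
- can_oblong: Oblong stoneware canister, white, empty, with walls 6 mm thick; loose, 0.7 kg. Origin: centre of its underside; z up. 56 mm (its x) by 128 mm (its y), rounded corners, rim 90 mm above the origin, mouth 44 x 116 mm.
- plate: clean white plate, 150 mm in diameter, 16 mm high at its rim, empty, loose; a lid stood on its middle has its plug 8 to 13 mm above the bar. Origin: centre of its underside.
- pepper: white pepper shaker, 44 mm in diameter, 90 mm high, standing between the things; a bystander to be left alone. Origin: centre of its underside.
- scoop: small steel coffee scoop, 48 x 99 mm and 32 mm high, standing on its bowl; a bystander to be left alone. Origin: under its middle, on the bar.

How it is judged:
By the outcome, as a careful person would: the job done as asked, in the order asked, and still so for the second after the job is handed in, with the robot touching nothing.
It also fails if it takes over 96 s, if anything falls off the work surface, if the arm or the gripper's body presses on something with over 40 N, if the wrist force passes 120 N, or if a joint passes its speed limit or range.

## Working session

There is one attempt and no reset: what is moved stays moved. The work goes in short steps, Python scripts to look and compute and a tool call to move; the robot and the scene stay as the last step left them, time stands still between calls to the robot, and variables do not carry over. Pictures are saved under pics/ and viewed, at most 15 in all, crops included, and the job is handed in when it is done.

Besides the shell and the picture viewer there is one more tool, called after ">>>" in YAML: its name, and indented under it one key for each argument. move_arm: Moves the arm, as the interface text tells. Shifts and turns lie within -1 to 1; 1 stands for 600 mm of shift or 180 degrees of turn. Its arguments: {"type":"object","properties":{"motion":{"type":"array"}},"required":["motion"]}

```bash
mkdir -p pics; ls; python3 - <<'E'
from workcell import bot
import cv2
for n in("top","side"):
    im=bot.capture(n);cv2.imwrite(f"pics/{n}0.png",im)
    c=bot.camera_info(n);print(c)
s=bot.state();print(s)
E
```

```text
pics
{'fx': 435.2206542830243, 'fy': 435.2206542830243, 'cx': 255.0254631774839, 'cy': 183.7432385156069, 'dist': array([0.00581238, 0.        , 0.        , 0.        , 0.        ]), 'extrinsics': array([[-0.01145761,  0.98528181, -0.17055345,  0.3569079 ],
       [-0.99992779, -0.01190782, -0.00161695, -0.01775125],
       [-0.00362407,  0.17052261,  0.9853471 ,  1.21821624],
       [ 0.        ,  0.        ,  0.        ,  1.        ]])}
{'fx': 379.588013621167, 'fy': 379.588013621167, 'cx': 253.16719558363772, 'cy': 188.68519637217648, 'dist': array([-0.12630038,  0.        ,  0.        ,  0.        ,  0.        ]), 'extrinsics': array([[-0.9813208 ,  0.14964184, -0.12089996,  0.44643666],
       [-0.19234078, -0.77561369,  0.60118917,  0.509414  ],
       [-0.00380861,  0.61321344,  0.78990808,  0.79816908],
       [ 0.        ,  0.        ,  0.        ,  1.        ]])}
{'clock': 0.1, 'q': array([-1.17292563,  0.46937711, -0.04858995,  1.53352862,  0.02411073,
        1.14098457, -0.0822261 ]), 'dq': array([ 2.76118558e-04, -2.00978571e-03, -3.58412674e-05, -2.20222685e-03,
        7.12298403e-04, -1.73610558e-05,  1.38307945e-03]), 'joint_efforts': array([ 1.38385494e-03, -5.11516786e+01, -4.66306717e-02, -2.38392699e+01,
        1.08142494e-02,  4.39185053e-03, -5.28189162e-06]), 'ee_pos': array([0.27917327, 0.61396609, 0.20357478]), 'ee_rot': array([ 2.11719787e-01,  9.77330036e-01, -8.43085404e-04, -1.47346596e-04]), 'ft_force': array([ 0.24011499,  0.69876864, -0.29950933]), 'ft_torque': array([-0.00795458, -0.02388548, -0.02621278]), 'gripper_force': 0.0, 'width': 1.0005542181928349}
```

View pics/top0.png

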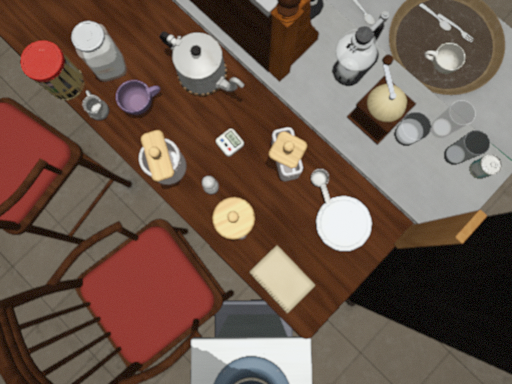

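View pics/side0.png

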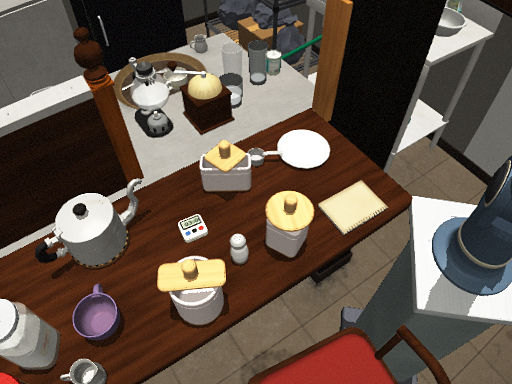

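The top view shows the round lid at (233,218), the square lid at (288,150), the oblong lid at (156,155), the plate at (344,222), the pepper shaker at (210,184) and the scoop at (320,180). The side view shows the same layout, with knobs near (290,202), (224,148) and (190,267). Next I'll segment and cast rays.

```bash
cat > h.py <<'E'
import numpy as np,cv2
from workcell import bot
from scipy.spatial.transform import Rotation as R
def cam(n):
    c=bot.camera_info(n);K=np.array([[c['fx'],0,c['cx']],[0,c['fy'],c['cy']],[0,0,1.]])
    return K,np.array(c['dist']),np.array(c['extrinsics'])
def rays(c,px):
    K,d,E=c;p=cv2.undistortPoints(np.array(px,float).reshape(-1,1,2),K,d).reshape(-1,2)
    v=np.c_[p[:,0],-p[:,1],-np.ones(len(p))]@E[:3,:3].T
    return E[:3,3],v
def onz(c,px,z):
    o,v=rays(c,px);return o+v*((z-o[2])/v[:,2])[:,None]
def proj(c,P):
    K,d,E=c;q=(np.atleast_2d(P)-E[:3,3])@E[:3,:3]*[1,-1,-1]
    return cv2.projectPoints(q,np.zeros(3),np.zeros(3),K,d)[0].reshape(-1,2)
def tri(c1,p1,c2,p2):
    A=[];b=[]
    for c,p in((c1,p1),(c2,p2)):
        o,v=rays(c,[p]);v=v[0]/np.linalg.norm(v);M=np.eye(3)-np.outer(v,v);A.append(M);b.append(M@o)
    s=np.linalg.lstsq(np.vstack(A),np.hstack(b),rcond=None)
    return s[0],np.sqrt(s[1])*1000
def wood(im):
    h=cv2.cvtColor(im,cv2.COLOR_BGR2HSV);return cv2.inRange(h,(12,60,120),(32,255,255))
E
python3 - <<'E'
from h import *
im=cv2.imread('pics/top0.png');sd=cv2.imread('pics/side0.png');c=cam('top')
m=wood(im)
for nm,(u,v),z in(('round',(233,218),.105),('square',(288,150),.09),('oblong',(156,155),.12)):
    mm=np.zeros_like(m);mm[v-40:v+40,u-40:u+40]=m[v-40:v+40,u-40:u+40]
    cs=max(cv2.findContours(mm,0,1)[0],key=cv2.contourArea)
    P=onz(c,cs.reshape(-1,2),z+.024)
    r=cv2.minAreaRect((P[:,:2]*1000).astype(np.float32))
    print(nm,r,proj(c,[[*np.array(r[0])/1000,z+.024]]))
# plate
h=cv2.cvtColor(im,cv2.COLOR_BGR2HSV);w=cv2.inRange(h,(0,0,170),(180,40,255));mm=np.zeros_like(w);mm[185:262,310:382]=w[185:262,310:382]
cs=max(cv2.findContours(mm,0,1)[0],key=cv2.contourArea);P=onz(c,cs.reshape(-1,2),.016)
print('plate',cv2.minEnclosingCircle((P[:,:2]*1000).astype(np.float32)),cv2.minAreaRect((P[:,:2]*1000).astype(np.float32)))
print('pepper top',onz(c,[(208,181)],.09),'scoop',onz(c,[(320,178),(328,201)],.02))
a=cv2.resize(im[120:260,130:330],(800,560),interpolation=cv2.INTER_CUBIC);cv2.imwrite('pics/topc.png',a)
b=cv2.resize(sd[130:310,140:340],(640,576),interpolation=cv2.INTER_CUBIC);cv2.imwrite('pics/sidec.png',b)
E
```

```text
round ((459.4291076660156, 40.29311752319336), (105.39617156982422, 105.39347076416016), 89.36665344238281) [[232.97379276 217.82373618]]
square ((638.6808471679688, -101.54664611816406), (84.02103424072266, 84.03994750976562), 61.7402458190918) [[287.42626711 149.13273766]]
oblong ((620.0468139648438, 231.73297119140625), (132.3072509765625, 60.06096267700195), 17.588472366333008) [[156.97381963 154.9033909 ]]
plate ((475.4482727050781, -247.75894165039062), 100.66015625) ((465.91888427734375, -259.5686340332031), (151.6472625732422, 176.65602111816406), 84.71125793457031)
pepper top [[0.56102198 0.10790008 0.09      ]] scoop [[ 0.57841996 -0.19779456  0.02      ]
 [ 0.513303   -0.21756257  0.02      ]]
```

View pics/topc.png

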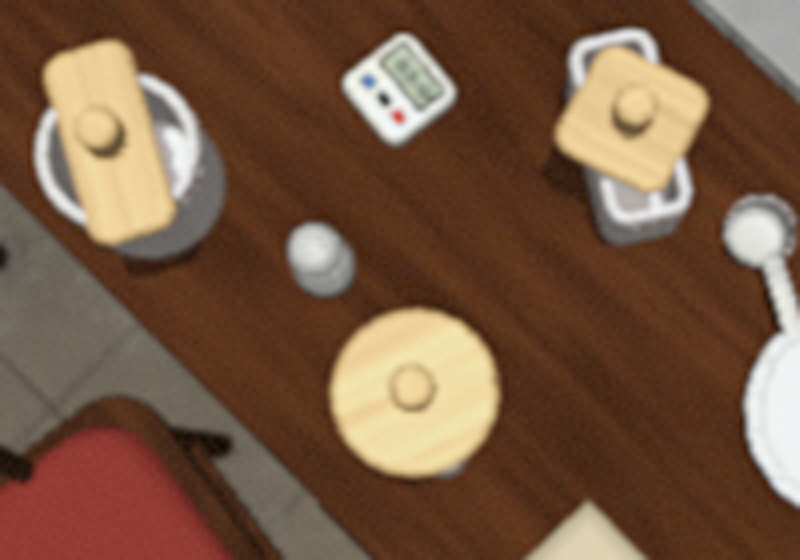

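View pics/sidec.png

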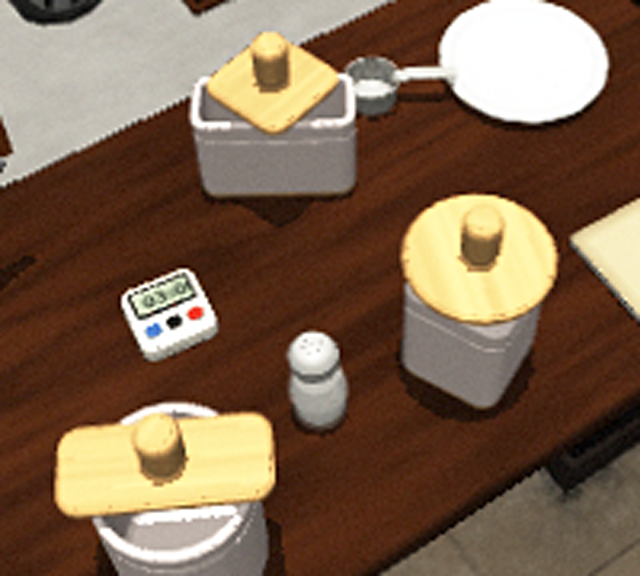

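The crops show knob tops at full-image pixels: round (232.8,216.3) top and (291.2,198.1) side, square (288.7,147) and (223.7,143.4), oblong (155,152.5) and (189,265). The oblong canister's long axis lies about 12° off world x.

```bash
python3 - <<'E'
from h import *
c=cam('top');s=cam('side')
for n,a,b in(('round',(232.6,216),(291,198)),('square',(288.4,146.8),(223.5,143.3)),('oblong',(154.7,152.2),(188.8,264.8))):
    print(n,*tri(c,a,s,b))
im=cv2.imread('pics/top0.png');h=cv2.cvtColor(im,cv2.COLOR_BGR2HSV);w=cv2.inRange(h,(0,0,150),(180,50,255));mm=np.zeros_like(w);mm[185:262,305:382]=w[185:262,305:382]
cs=max(cv2.findContours(mm,0,1)[0],key=cv2.contourArea).reshape(-1,2)
cs=cs[(cs[:,1]>215)|(cs[:,0]>345)]
P=onz(c,cs,.014)[:,:2]
from scipy.optimize import least_squares
r=least_squares(lambda p:np.hypot(*(P-p[:2]).T)-p[2],[.47,-.25,.075],loss='soft_l1',f_scale=.002);print('plate',r.x,proj(c,[[*r.x[:2],.014]]))
st=bot.state();E=cam('wrist')[2];T=np.eye(4);T[:3,:3]=R.from_quat(st['ee_rot']).as_matrix();T[:3,3]=st['ee_pos']
print(np.round(np.linalg.inv(T)@E,3))
print(bot.camera_info('wrist')['fx'])
E
```

```text
round [0.46085489 0.03904462 0.16805808] [0.9551309]
square [ 0.63751734 -0.10104426  0.15385993] [4.10386624]
oblong [0.62045037 0.22992502 0.17738937] [2.31618427]
plate [ 0.453245   -0.25903713  0.07521599] [[343.54492571 222.67769751]]
[[-0.     0.953  0.302  0.078]
 [ 1.     0.     0.    -0.001]
 [ 0.     0.302 -0.953 -0.169]
 [ 0.     0.     0.     1.   ]]
277.3084414004506
```

>>> move_arm:
  motion:
    - [[1,0.05,-0.1,0.15,0,0,-0.05],[1,0.302,-0.958,0.15,0,0,-0.333],[1,0.302,-0.958,0.15,0,0,-0.333],[1,0.302,-0.958,0.15,0,0,-0.333],[1,0.302,-0.958,0.15,0,0,-0.333],[1,0.302,-0.958,0.15,0,0,-0.333],[1,0.302,-0.958,0.15,0,0,-0.333],[1,0.302,-0.958,0.15,0,0,-0.333],[1,0.302,-0.958,0.15,0,0,-0.333],[1,0.302,-0.958,0.15,0,0,-0.333],[1,0.302,-0.958,0.15,0,0,-0.333],[1,0.302,-0.958,0.15,0,0,-0.333],[1,0.302,-0.958,0.15,0,0,-0.333],[1,0.302,-0.958,0.15,0,0,-0.333],[1,0.302,-0.958,0.15,0,0,-0.333],[1,0.302,-0.958,0.15,0,0,-0.333],[1,0.302,-0.958,0.15,0,0,-0.333],[1,0.302,-0.958,0.15,0,0,-0.333],[1,0.302,-0.958,0.15,0,0,-0.333]]

```text
clock: 1.68
ee_pos: [0.4601, 0.0411, 0.2941]
ee_rot: [0.671, 0.742, -0.0, -0.0]
ft_force: [-0.4, -0.2, 0.7]
width: 0.999
gripper_force: 0.0
```

```bash
cat > shot.py <<'E'
from h import *;import sys,pickle
n=sys.argv[1];c=cam('wrist');im=bot.capture('wrist');pickle.dump(c,open(f'pics/{n}.pkl','wb'));cv2.imwrite(f'pics/{n}.png',im)
s=bot.state();y=R.from_quat(s['ee_rot']).as_matrix()
print(s['clock'],s['ee_pos'],'yaw',np.degrees(np.arctan2(y[1,1],y[0,1])),'z',y[:,2],s['ft_force'],s['width'],s['q'])
E
python3 shot.py w1
```

```text
1.7333 [0.46008712 0.04121087 0.29413412] yaw 5.782851506005112 z [-8.31037129e-04 -5.12366127e-05 -9.99999653e-01] [-0.53463873  0.39552507  0.5067412 ] 1.001853622535309 [-0.66227387  0.02391741  0.4983841   1.91102113 -0.01230763  1.2104159
 -0.05873034]
```

View pics/w1.png

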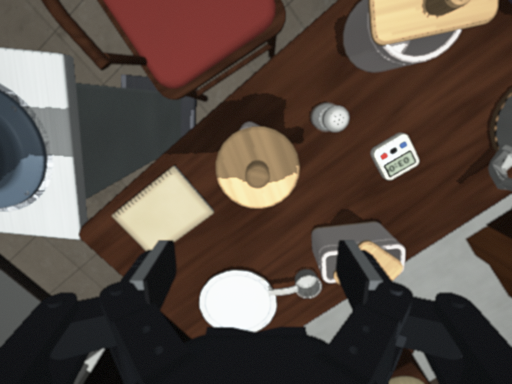

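The wrist view shows the round lid at (257,167) with its knob at (257,173), and all three canisters and the plate are in view.

```bash
python3 - <<'E'
from h import *;import pickle
c=pickle.load(open('pics/w1.pkl','rb'));im=cv2.imread('pics/w1.png')
h=cv2.cvtColor(im,cv2.COLOR_BGR2HSV);m=cv2.inRange(h,(10,60,85),(32,255,255));mm=np.zeros_like(m);mm[118:215,208:306]=m[118:215,208:306]
cs=max(cv2.findContours(mm,0,1)[0],key=cv2.contourArea)
P=(onz(c,cs.reshape(-1,2),.129)[:,:2]*1000).astype(np.float32)
print(cv2.minEnclosingCircle(P),cv2.minAreaRect(P),onz(c,[(257.5,173.5)],.169))
g=cv2.cvtColor(im,6)[150:200,235:280];a=cv2.HoughCircles(cv2.resize(g,None,fx=4,fy=4,interpolation=2),cv2.HOUGH_GRADIENT,1,40,param1=60,param2=20,minRadius=30,maxRadius=65);
if a is not None:
  for x in a[0][:3]: p=(x[:2]+.5)/4-.5+[235,150];print(p,x[2]/4,onz(c,[p],.169))
cv,rad=cv2.minEnclosingCircle(cs);print(cv,rad)
E
```

```text
((460.8664855957031, 38.015899658203125), 53.1243782043457) ((461.1488037109375, 38.046016693115234), (103.73841094970703, 104.26516723632812), 49.66032028198242) [[0.4607007  0.04316993 0.169     ]]
[257.75 174.  ] 13.925 [[0.46103003 0.04263749 0.169     ]]
(257.12298583984375, 168.3543701171875) 42.76026916503906
```

>>> move_arm:
  motion:
    - [[1,0.0015,-0.0035,-0.06,0,0,0],[1,0.0015,-0.0035,-0.12,0,0,0],[1,0.0015,-0.0035,-0.18,0,0,0],[1,0.0015,-0.0035,-0.225,0,0,0],[1,0.0015,-0.0035,-0.25,0,0,0],[1,0.0015,-0.0035,-0.265,0,0,0],[1,0.0015,-0.0035,-0.265,0,0,0],[0.7,0.0015,-0.0035,-0.265,0,0,0],[0.5,0.0015,-0.0035,-0.265,0,0,0],[0.4,0.0015,-0.0035,-0.265,0,0,0],[0.3,0.0015,-0.0035,-0.265,0,0,0],[0.2,0.0015,-0.0035,-0.265,0,0,0],[0,0.0015,-0.0035,-0.265,0,0,0],[0,0.0015,-0.0035,-0.265,0,0,0],[0,0.0015,-0.0035,-0.265,0,0,0],[0,0.0015,-0.0035,-0.265,0,0,0]]

```text
clock: 3.07
ee_pos: [0.4619, 0.0377, 0.1365]
ee_rot: [0.672, 0.741, 0.001, 0.0]
ft_force: [-1.4, 0.4, 6.0]
width: 0.257
gripper_force: 56.1
```

>>> move_arm:
  motion:
    - [[0,0,0,0.02,0,0,0],[0,0,0,0.06,0,0,0],[0,0,0,0.11,0,0,0],[0,0,0,0.16,0,0,0],[0,-0.02,-0.06,0.21,0,0,0],[0,-0.02,-0.12,0.25,0,0,0],[0,-0.02,-0.18,0.25,0,0,0],[0,-0.02,-0.24,0.25,0,0,0],[0,-0.01,-0.31,0.25,0,0,0],[0,-0.01,-0.38,0.25,0,0,0],[0,-0.01,-0.43,0.25,0,0,0],[0,-0.01,-0.47,0.25,0,0,0],[0,-0.013,-0.49,0.25,0,0,0],[0,-0.013,-0.495,0.25,0,0,0],[0,-0.013,-0.495,0.25,0,0,0],[0,-0.013,-0.495,0.25,0,0,0]]

```text
clock: 4.4
ee_pos: [0.4538, -0.2582, 0.2853]
ee_rot: [0.671, 0.741, 0.0, -0.001]
ft_force: [0.1, 0.7, -1.8]
width: 0.26
gripper_force: 55.4
```

```bash
python3 shot.py w2; python3 - <<'E'
from h import *
t=bot.capture('top');cv2.imwrite('pics/top2.png',t);s=bot.capture('side');cv2.imwrite('pics/side2.png',s)
w=cv2.imread('pics/w2.png')
a=cv2.resize(t[110:270,180:380],(500,400),interpolation=2);b=cv2.resize(s[90:250,200:400],(300,240),interpolation=2)
o=np.zeros((600,800,3),np.uint8);o[:400,:500]=a;o[:225,500:]=cv2.resize(w,(300,225));o[230:470,500:]=b;cv2.imwrite('pics/m2.png',o)
E
```

```text
4.45 [ 0.45399504 -0.25781248  0.28530706] yaw 5.730526690825802 z [-1.61816582e-04  1.26932967e-03 -9.99999181e-01] [-0.79216872  0.2651583  -2.65532471] 0.2561448038011107 [-0.25507522  0.1767621   0.80773902  1.81719379 -0.13755886  1.20554609
  0.69434167]
```

View pics/m2.png

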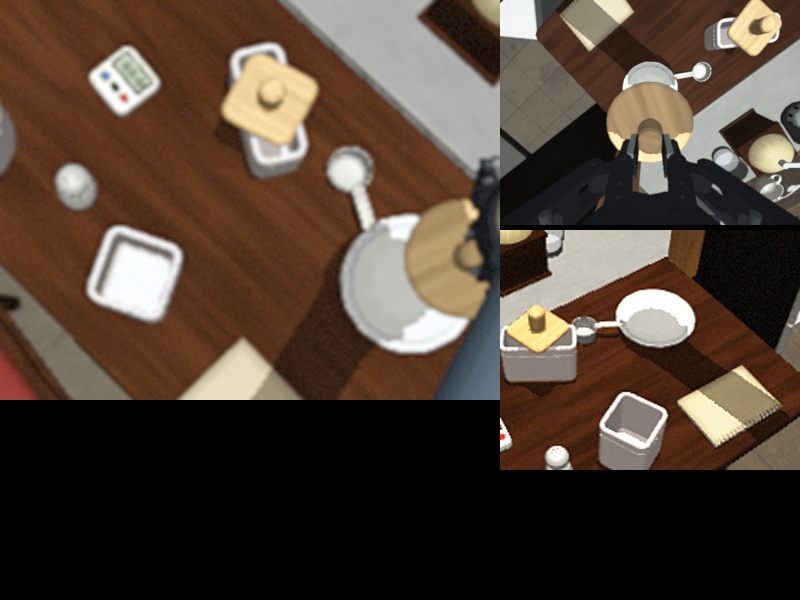

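The mosaic shows the round lid held level over the plate at about (450,260). The square canister's mouth is open at (135,273), and the scoop and pepper shaker haven't moved.

>>> move_arm:
  motion:
    - [[0,0,-0.001,-0.06,0,0,0],[0,0,-0.001,-0.12,0,0,0],[0,0,-0.001,-0.18,0,0,0],[0,0,-0.001,-0.24,0,0,0],[0,0,-0.001,-0.3,0,0,0],[0,0,-0.001,-0.345,0,0,0],[0,0,-0.001,-0.375,0,0,0],[0,0,-0.001,-0.39,0,0,0],[0,0,-0.001,-0.397,0,0,0],[0,0,-0.001,-0.397,0,0,0]]

```text
clock: 5.38
ee_pos: [0.454, -0.2596, 0.0472]
ee_rot: [0.671, 0.741, 0.0, -0.0]
ft_force: [0.8, 0.3, -1.1]
width: 0.262
gripper_force: 55.5
```

```bash
python3 - <<'E'
from h import *
c=cam('top');im=cv2.imread('pics/top2.png');h=cv2.cvtColor(im,cv2.COLOR_BGR2HSV)
w=cv2.inRange(h,(0,0,195),(180,45,255));mm=np.zeros_like(w);mm[198:242,212:256]=w[198:242,212:256]
k=max(cv2.findContours(mm,0,1)[0],key=cv2.contourArea);P=(onz(c,k.reshape(-1,2),.105)[:,:2]*1000).astype(np.float32);print(cv2.minAreaRect(P))
cv2.imwrite('pics/a.png',cv2.resize(np.vstack([np.hstack([im[195:245,210:260],cv2.cvtColor(mm[195:245,210:260],8)]),np.hstack([im[125:175,265:315],cv2.imread('pics/top0.png')[135:185,140:190]])]),None,fx=6,fy=6,interpolation=2))
E
```

```text
((459.5242614746094, 40.557640075683594), (80.73108673095703, 80.36254119873047), 69.56029510498047)
```

View pics/a.png

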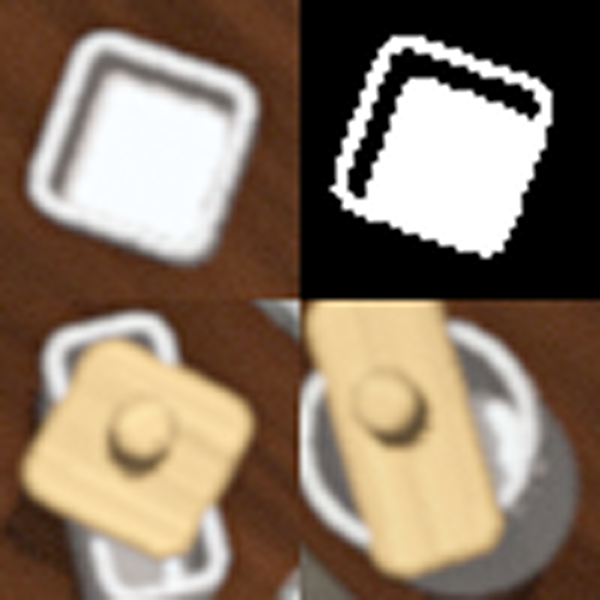

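The crop shows the square mouth cleanly (80.5 mm, yaw 69.6°). Now I'll lower the lid gently onto the plate.

>>> move_arm:
  motion:
    - [[0,0,0,-0.002,0,0,0],[0,0,0,-0.004,0,0,0],[0,0,0,-0.005,0,0,0],[0,0,0,-0.005,0,0,0]]

```text
clock: 5.72
ee_pos: [0.4542, -0.2601, 0.045]
ee_rot: [0.672, 0.741, 0.0, 0.001]
ft_force: [0.6, -0.4, -2.2]
width: 0.26
gripper_force: 55.5
```

>>> move_arm:
  motion:
    - [[0,0,0,-0.002,0,0,0],[0,0,0,-0.004,0,0,0],[0,0,0,-0.005,0,0,0],[0,0,0,-0.005,0,0,0]]

```text
clock: 6.05
ee_pos: [0.4542, -0.2595, 0.0427]
ee_rot: [0.672, 0.741, 0.001, -0.0]
ft_force: [-1.9, 3.1, 10.7]
width: 0.259
gripper_force: 59.0
```

>>> move_arm:
  motion:
    - [[0,0,0,0.002,0,0,0],[0.3,0,0,0.002,0,0,0],[0.5,0,0,0.002,0,0,0],[0.7,0,0,0.002,0,0,0],[1,0,0,0.002,0,0,0],[1,0,0,0.002,0,0,0],[1,0,0,0.03,0,0,0],[1,0,0,0.09,0,0,0],[1,0,0,0.15,0,0,0],[1,0,0,0.21,0,0,0],[1,0.05,0.04,0.26,0,0,0],[1,0.1,0.08,0.3,0,0,0],[1,0.15,0.12,0.34,0,0,0],[1,0.2,0.16,0.37,0,0,0],[1,0.25,0.2,0.4,0,0,0],[1,0.29,0.24,0.4,0,0,0],[1,0.307,0.263,0.4,0,0,0],[1,0.307,0.263,0.4,0,0,0],[1,0.307,0.263,0.4,0,0,0],[1,0.307,0.263,0.4,0,0,0]]

```text
clock: 7.72
ee_pos: [0.637, -0.1034, 0.2809]
ee_rot: [0.672, 0.74, -0.001, -0.0]
ft_force: [-0.5, 0.2, -0.4]
width: 0.994
gripper_force: 0.0
```

```bash
python3 shot.py w3
```

```text
7.7667 [ 0.63678307 -0.10403614  0.2811635 ] yaw 5.453846797136664 z [-8.14601065e-04 -6.21516885e-04 -9.99999475e-01] [ 0.24171749 -0.0280678   0.51169676] 0.9990373256809246 [-0.41300472  0.42982723  0.73449174  1.54135421 -0.29450662  1.28506678
  0.45500326]
```

View pics/w3.png

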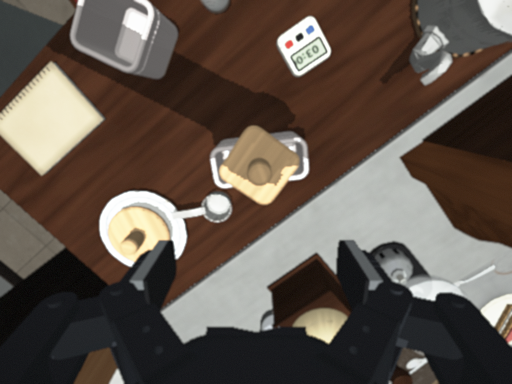

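The round lid rests well inside the plate, around (138,232). The square lid is at (262,165) with its knob at about (262,173).

```bash
python3 - <<'E'
from h import *;import pickle
c=pickle.load(open('pics/w3.pkl','rb'));im=cv2.imread('pics/w3.png')
h=cv2.cvtColor(im,cv2.COLOR_BGR2HSV);m=cv2.inRange(h,(10,60,85),(32,255,255));mm=np.zeros_like(m);mm[118:212,214:306]=m[118:212,214:306]
k=max(cv2.findContours(mm,0,1)[0],key=cv2.contourArea)
P=(onz(c,k.reshape(-1,2),.114)[:,:2]*1000).astype(np.float32)
print(cv2.minAreaRect(P))
g=cv2.cvtColor(im,6)[145:205,230:295];a=cv2.HoughCircles(cv2.resize(g,None,fx=4,fy=4,interpolation=2),cv2.HOUGH_GRADIENT,1,40,param1=60,param2=20,minRadius=40,maxRadius=65)
if a is not None:
  for x in a[0][:3]: p=(x[:2]+.5)/4-.5+[230,145];print(p,x[2]/4,onz(c,[p],.154))
# oblong can rim, white at .09
w=cv2.inRange(h,(0,0,110),(180,60,255));mm=np.zeros_like(w);mm[120:192,205:312]=w[120:192,205:312]
k=np.vstack([x for x in cv2.findContours(mm,0,1)[0] if cv2.contourArea(x)>30])
P=(onz(c,k.reshape(-1,2),.09)[:,:2]*1000).astype(np.float32);print('oblcan',cv2.minAreaRect(P))
cv2.imwrite('pics/b.png',cv2.resize(np.hstack([im[115:215,200:315],cv2.cvtColor(mm[115:215,200:315],8)]),None,fx=3,fy=3,interpolation=2))
E
```

```text
((636.314453125, -110.21493530273438), (95.66973876953125, 85.37254333496094), 58.66379928588867)
[259. 169.] 11.5 [[ 0.63884514 -0.09668092  0.154     ]]
[264.   190.75] 12.675 [[ 0.64691607 -0.12099841  0.154     ]]
oblcan ((639.6578369140625, -100.50106811523438), (130.21621704101562, 65.19309997558594), 12.557014465332031)
```

```bash
python3 - <<'E'
from h import *
im=cv2.imread('pics/w3.png');h=cv2.cvtColor(im,cv2.COLOR_BGR2HSV);m=cv2.inRange(h,(10,60,85),(32,255,255))
cv2.imwrite('pics/b.png',cv2.resize(np.hstack([im[115:215,205:315],cv2.cvtColor(m[115:215,205:315],8)]),None,fx=3.6,fy=3.6,interpolation=2))
E
```

```text
(no output)
```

View pics/b.png

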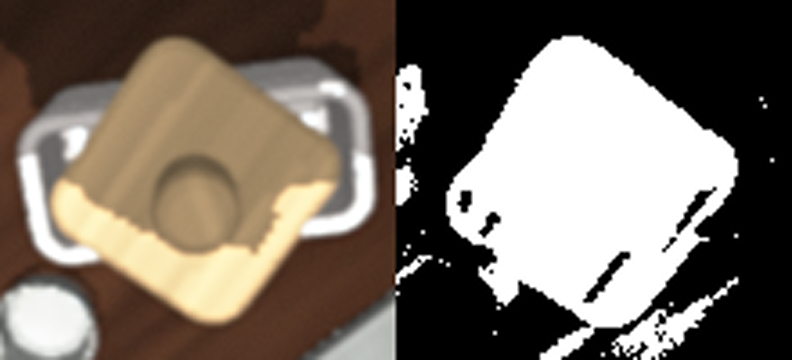

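The crop shows the knob top at (259.4,173). The board's straight edges are clear, so I'll use those edge points directly.

```bash
python3 - <<'E'
from h import *;import pickle
c=pickle.load(open('pics/w3.pkl','rb'))
f=lambda p:(np.array(p)+.5)/3.6-.5+[205,115]
print('knob',onz(c,[f((197,210))],.154))
L=[[(205,46),(322,135)],[(66,224),(188,318)],[(62,172),(140,52)],[(334,192),(240,308)]]
for l in L:
    P=onz(c,[f(p) for p in l],.114)[:,:2]*1000;d=P[1]-P[0];d/=np.linalg.norm(d);n=np.array([-d[1],d[0]])
    print(np.degrees(np.arctan2(d[1],d[0]))%90,n,n@P[0])
im=cv2.imread('pics/w3.png');h=cv2.cvtColor(im,cv2.COLOR_BGR2HSV);m=cv2.morphologyEx(cv2.inRange(h,(13,70,105),(32,255,255)),2,np.ones((7,7)));mm=np.zeros_like(m);mm[118:212,214:306]=m[118:212,214:306]
k=max(cv2.findContours(mm,0,1)[0],key=cv2.contourArea)
print(cv2.minAreaRect((onz(c,k.reshape(-1,2),.114)[:,:2]*1000).astype(np.float32)))
E
```

```text
knob [[ 0.63968639 -0.10109259  0.154     ]]
58.961119547733965 [0.51561962 0.8568176 ] 281.52680848409653
56.19246300892191 [0.55640492 0.83091128] 231.62365588362172
61.50023384554173 [-0.87881906  0.47715517] -570.6165058603297
58.81436406449255 [ 0.8554941  -0.51781255] 639.9929905458928
((638.5800170898438, -103.02334594726562), (80.14877319335938, 79.51575469970703), 59.619659423828125)
```

>>> move_arm:
  motion:
    - [[1,0.0035,0.004,-0.06,0,0,0],[1,0.0035,0.004,-0.12,0,0,0],[1,0.0035,0.004,-0.18,0,0,0],[1,0.0035,0.004,-0.228,0,0,0],[1,0.0035,0.004,-0.254,0,0,0],[1,0.0035,0.004,-0.268,0,0,0],[1,0.0035,0.004,-0.268,0,0,0],[0.7,0.0035,0.004,-0.268,0,0,0],[0.5,0.0035,0.004,-0.268,0,0,0],[0.4,0.0035,0.004,-0.268,0,0,0],[0.3,0.0035,0.004,-0.268,0,0,0],[0.2,0.0035,0.004,-0.268,0,0,0],[0,0.0035,0.004,-0.268,0,0,0],[0,0.0035,0.004,-0.268,0,0,0],[0,0.0035,0.004,-0.268,0,0,0],[0,0.0035,0.004,-0.268,0,0,0]]

```text
clock: 9.1
ee_pos: [0.6405, -0.0999, 0.1218]
ee_rot: [0.672, 0.741, 0.001, 0.0]
ft_force: [-1.4, 2.0, 6.1]
width: 0.259
gripper_force: 56.5
```

>>> move_arm:
  motion:
    - [[0,0,0,0.02,0,0,0],[0,0,0,0.06,0,0,0],[0,0,0,0.11,0,0,0],[0,0,0,0.16,0,0,0],[0,-0.04,0.03,0.2,0,0,0.01],[0,-0.09,0.07,0.23,0,0,0.02],[0,-0.14,0.11,0.23,0,0,0.03],[0,-0.19,0.15,0.23,0,0,0.04],[0,-0.24,0.19,0.23,0,0,0.053],[0,-0.28,0.22,0.23,0,0,0.053],[0,-0.3,0.232,0.23,0,0,0.053],[0,-0.302,0.234,0.23,0,0,0.053],[0,-0.302,0.234,0.23,0,0,0.053],[0,-0.302,0.234,0.23,0,0,0.053]]

```text
clock: 10.27
ee_pos: [0.4596, 0.0399, 0.259]
ee_rot: [0.608, 0.794, 0.0, 0.001]
ft_force: [1.3, -0.5, -1.8]
width: 0.254
gripper_force: 55.9
```

```bash
python3 shot.py w4; python3 - <<'E'
from h import *
t=bot.capture('top');cv2.imwrite('pics/top4.png',t);s=bot.capture('side');cv2.imwrite('pics/side4.png',s)
w=cv2.imread('pics/w4.png')
o=np.zeros((600,800,3),np.uint8);o[:300,:400]=cv2.resize(w,(400,300));o[:300,400:]=cv2.resize(t[140:290,160:360],(400,300),interpolation=2);o[300:,:400]=cv2.resize(s[100:250,200:400],(400,300),interpolation=2);o[300:,400:]=cv2.resize(w[150:300,150:350],(400,300));cv2.imwrite('pics/m4.png',o)
E
```

```text
10.3167 [0.45975176 0.03963673 0.25886011] yaw 15.040606977446284 z [ 1.11149567e-03 -4.81434096e-04 -9.99999266e-01] [ 0.6611493   0.6287002  -1.34992454] 0.25664861174394427 [-0.8105033   0.05135679  0.67011862  1.97351992 -0.03460876  1.12700733
  0.13631295]
```

View pics/m4.png

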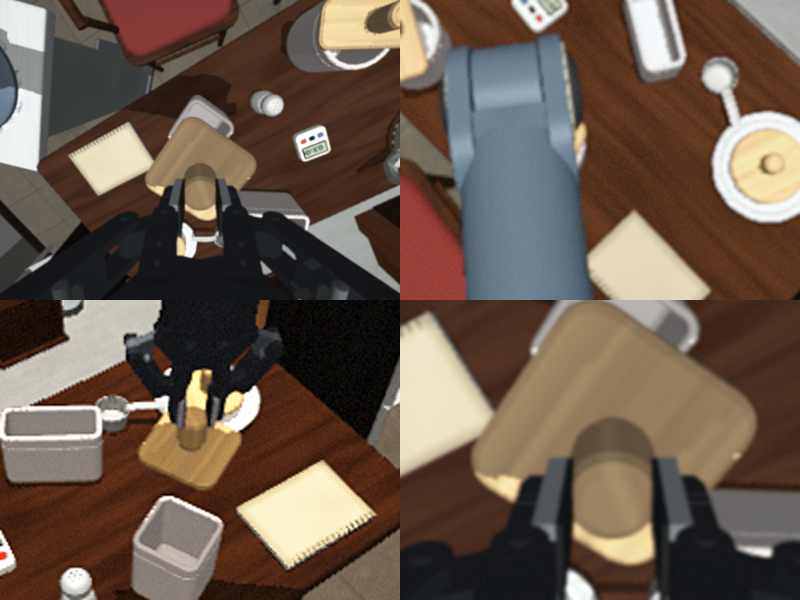

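The lid is held level, with its upper corner at tile pixel (600,305), and the square and oblong mouths are open below. Next I'll measure the held lid's yaw and centre, and the now-open oblong canister.

```bash
python3 - <<'E'
from h import *;import pickle
c=pickle.load(open('pics/w4.pkl','rb'));im=cv2.imread('pics/w4.png')
h=cv2.cvtColor(im,cv2.COLOR_BGR2HSV);m=cv2.morphologyEx(cv2.inRange(h,(10,50,80),(32,255,255)),2,np.ones((5,5)))
z=.2511
def line(px):
    P=onz(c,px,z)[:,:2]*1000
    vx,vy,x,y=cv2.fitLine(P.astype(np.float32),cv2.DIST_HUBER,0,.01,.01).ravel();n=np.array([-vy,vx]);return np.degrees(np.arctan2(vy,vx))%90,n@[x,y],n
cols=range(262,315);A=[(u,150+np.argmax(m[150:,u]>0)) for u in cols]
rows=range(168,208);B=[(186+np.argmax(m[v,186:]>0),v) for v in rows]
Cc=[(340-np.argmax(m[v,340:260:-1]>0),v) for v in range(215,232)]
print(A[::10],B[::8],Cc[::4])
ls=[line(A),line(B)]
for l in ls:print(l, 'tcp',l[2]@[459.75,39.64]-l[1])
t=cv2.imread('pics/top4.png');ct=cam('top');ht=cv2.cvtColor(t,cv2.COLOR_BGR2HSV)
w=cv2.inRange(ht,(0,0,150),(180,45,255));mm=np.zeros_like(w);mm[120:178,268:303]=w[120:178,268:303]
k=max(cv2.findContours(mm,0,1)[0],key=cv2.contourArea);print(cv2.minAreaRect((onz(ct,k.reshape(-1,2),.09)[:,:2]*1000).astype(np.float32)))
E
```

```text
[(262, np.int64(157)), (272, np.int64(164)), (282, np.int64(170)), (292, np.int64(177)), (302, np.int64(182)), (312, np.int64(190))] [(np.int64(210), 168), (np.int64(189), 176), (np.int64(186), 184), (np.int64(206), 192), (np.int64(200), 200)] [(np.int64(328), 215), (np.int64(327), 219), (np.int64(324), 223), (np.int64(321), 227), (np.int64(318), 231)]
(np.float32(71.54114), np.float32(220.92441), array([0.31662378, 0.9485512 ], dtype=float32)) tcp -37.756057718694194
(np.float32(2.9983444), np.float32(419.90387), array([0.99863106, 0.05230705], dtype=float32)) tcp 41.290211603939554
((639.427978515625, -102.59690856933594), (132.0667724609375, 59.32890319824219), 12.652267456054688)
```

```bash
python3 - <<'E'
from h import *;import pickle
c=pickle.load(open('pics/w4.pkl','rb'));im=cv2.imread('pics/w4.png')
g=cv2.GaussianBlur(cv2.cvtColor(im,cv2.COLOR_BGR2LAB)[:,:,2],(3,3),0).astype(float)
z=.2511
def edge(p,q,name):
    p,q=np.array(p,float),np.array(q,float);d=(q-p)/np.linalg.norm(q-p);n=np.array([-d[1],d[0]]);E=[]
    for t in np.linspace(0,1,25):
        b=p+t*(q-p);s=np.arange(-7,7.1,.5);X=b+s[:,None]*n
        v=cv2.remap(g.astype(np.float32),X[:,0].astype(np.float32)[None],X[:,1].astype(np.float32)[None],1)[0]
        E.append(X[np.argmax(np.abs(np.gradient(v)))])
    P=(onz(c,E,z)[:,:2]*1000).astype(np.float32);vx,vy,x,y=cv2.fitLine(P,cv2.DIST_HUBER,0,.01,.01).ravel();n=np.array([-vy,vx])
    r=(P-[x,y])@n;print(name,np.degrees(np.arctan2(vy,vx))%90,'dist',n@([459.75,39.64]-np.array([x,y])),n,'res',np.median(abs(r)))
edge((262,156),(318,194),'A');edge((193,208),(219,167),'B');edge((326,222),(308,247),'C')
E
```

```text
A 70.014534 dist -37.32892337959516 [0.34178182 0.93977934] res 0.17923641
B 70.52919 dist -39.04051046645112 [-0.9428115  0.3333265] res 0.14839458
C 70.88245 dist 39.84375069498126 [-0.9448486   0.32750738] res 0.25621986
```

>>> move_arm:
  motion:
    - [[0,0.001,0.005,-0.05,0,0,-0.004],[0,0.001,0.005,-0.1,0,0,-0.004],[0,0.001,0.005,-0.15,0,0,-0.004],[0,0.001,0.005,-0.18,0,0,-0.004],[0,0.001,0.005,-0.193,0,0,-0.004],[0,0.001,0.005,-0.199,0,0,-0.004],[0,0.001,0.005,-0.203,0,0,-0.004],[0,0.001,0.005,-0.207,0,0,-0.004],[0,0.001,0.005,-0.21,0,0,-0.004],[0,0.001,0.005,-0.21,0,0,-0.004]]

```text
clock: 11.25
ee_pos: [0.4599, 0.0437, 0.1331]
ee_rot: [0.613, 0.79, 0.001, 0.0]
ft_force: [-0.3, -0.1, -1.0]
width: 0.254
gripper_force: 56.0
```

>>> move_arm:
  motion:
    - [[0,0,-0.001,-0.004,0,0,0],[0,0,-0.001,-0.007,0,0,0],[0,0,-0.001,-0.01,0,0,0],[0,0,-0.001,-0.013,0,0,0],[0,0,-0.001,-0.013,0,0,0]]

```text
clock: 11.67
ee_pos: [0.4591, 0.043, 0.1244]
ee_rot: [0.613, 0.79, -0.0, -0.0]
ft_force: [-0.1, 0.1, -1.6]
width: 0.258
gripper_force: 56.0
```

>>> move_arm:
  motion:
    - [[0,0,0,-0.002,0,0,0],[0,0,0,-0.003,0,0,0],[0,0,0,-0.004,0,0,0],[0,0,0,-0.004,0,0,0]]

```text
clock: 12.0
ee_pos: [0.4594, 0.043, 0.1229]
ee_rot: [0.613, 0.79, 0.0, -0.0]
ft_force: [-2.4, 0.0, 5.5]
width: 0.257
gripper_force: 57.5
```

>>> move_arm:
  motion:
    - [[0.3,0,0,0.001,0,0,0],[0.5,0,0,0.001,0,0,0],[0.7,0,0,0.001,0,0,0],[1,0,0,0.001,0,0,0],[1,0,0,0.001,0,0,0],[1,0,0,0.03,0,0,0],[1,0,0,0.08,0,0,0],[1,0,0,0.14,0,0,0],[1,0.02,0.03,0.19,0,0,0],[1,0.05,0.06,0.24,0,0,0],[1,0.09,0.1,0.28,0,0,0],[1,0.13,0.15,0.308,0,0,0],[1,0.17,0.2,0.308,0,0,0],[1,0.21,0.25,0.308,0,0,0],[1,0.25,0.29,0.308,0,0,0],[1,0.265,0.31,0.308,0,0,0],[1,0.268,0.3125,0.308,0,0,0],[1,0.268,0.3125,0.308,0,0,0],[1,0.268,0.3125,0.308,0,0,0]]

```text
clock: 13.58
ee_pos: [0.6198, 0.2289, 0.307]
ee_rot: [0.613, 0.79, -0.001, 0.0]
ft_force: [-0.3, 0.1, -0.3]
width: 1.001
gripper_force: 0.0
```

```bash
python3 shot.py w5; python3 - <<'E'
from h import *;import pickle
c=pickle.load(open('pics/w5.pkl','rb'));im=cv2.imread('pics/w5.png');s=bot.capture('side')
h=cv2.cvtColor(im,cv2.COLOR_BGR2HSV);m=cv2.morphologyEx(cv2.inRange(h,(11,60,95),(32,255,255)),2,np.ones((7,7)))
u,v=proj(c,[[.62,.2305,.144]])[0].astype(int);mm=np.zeros_like(m);mm[v-60:v+60,u-70:u+70]=m[v-60:v+60,u-70:u+70]
k=max(cv2.findContours(mm,0,1)[0],key=cv2.contourArea)
print(u,v,cv2.minAreaRect((onz(c,k.reshape(-1,2),.144)[:,:2]*1000).astype(np.float32)))
o=np.zeros((600,800,3),np.uint8);o[:,:]=0
o[:300,:400]=cv2.resize(im,(400,300));o[:300,400:]=cv2.cvtColor(cv2.resize(mm,(400,300)),8)
o[300:,:400]=cv2.resize(s[130:280,230:430],(400,300),interpolation=2);a=im[v-60:v+60,u-80:u+80];o[300:,400:]=cv2.resize(a,(400,300),interpolation=2);cv2.imwrite('pics/m5.png',o)
E
```

```text
13.6333 [0.61976697 0.22855433 0.30745781] yaw 14.2988381593072 z [-1.63069477e-04 -2.26169008e-04 -9.99999961e-01] [-0.63905831 -0.65426025 -0.06873395] 0.9957375302817344 [-0.83919781  0.42113586  0.61928293  1.45892926 -0.24604758  1.34003295
  0.04455124]
257 166 ((621.0220947265625, 230.62159729003906), (129.52883911132812, 58.436580657958984), 17.750123977661133)
```

View pics/m5.png

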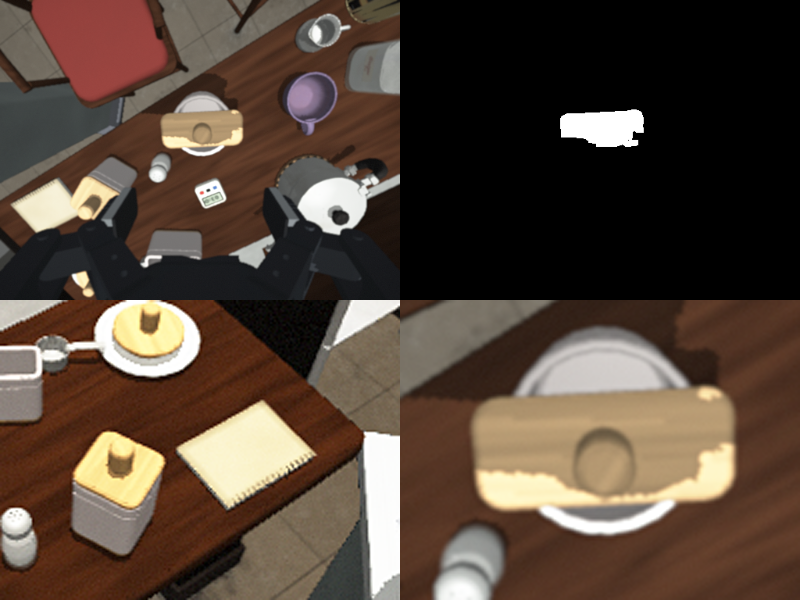

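The square lid sits flush on its canister in the side view. The oblong lid is at (257,166) with its knob at (258.6,172.8). I'll refine its yaw from the edges.

```bash
cat >> h.py <<'E'
def edges(c,im,z,L,ref):
    g=cv2.GaussianBlur(cv2.cvtColor(im,cv2.COLOR_BGR2LAB)[:,:,2],(3,3),0).astype(np.float32)
    for p,q in L:
        p,q=np.array(p,float),np.array(q,float);d=(q-p)/np.linalg.norm(q-p);n=np.array([-d[1],d[0]]);E=[]
        for t in np.linspace(0,1,25):
            s=np.arange(-5,5.1,.5);X=(p+t*(q-p)+s[:,None]*n).astype(np.float32)
            v=cv2.remap(g,X[:,0][None],X[:,1][None],1)[0];E.append(X[np.argmax(np.abs(np.gradient(v)))])
        P=(onz(c,E,z)[:,:2]*1000).astype(np.float32);vx,vy,x,y=cv2.fitLine(P,cv2.DIST_HUBER,0,.01,.01).ravel();n=np.array([-vy,vx])
        print('yaw %.1f dist %.1f n'%(np.degrees(np.arctan2(vy,vx)),n@(np.array(ref)*1000-[x,y])),n.round(2),'res %.2f'%np.median(abs((P-[x,y])@n)))
E
python3 - <<'E'
from h import *;import pickle
c=pickle.load(open('pics/w5.pkl','rb'));im=cv2.imread('pics/w5.png')
f=lambda x,y:((x-400)/2.5+177,(y-300)/2.5+106)
edges(c,im,.144,[(f(490,399),f(715,389)),(f(500,509),f(715,501)),(f(474,410),f(478,490)),(f(735,400),f(735,490))],(.621,.2305))
print(onz(c,[(258.3,172.5)],.184))
E
```

```text
yaw 16.9 dist -29.0 n [-0.29  0.96] res 0.02
yaw 17.4 dist 27.1 n [-0.3   0.95] res 0.28
yaw -77.4 dist 62.7 n [0.98 0.22] res 0.57
yaw -71.5 dist -63.7 n [0.95 0.32] res 0.57
[[0.6205445 0.2327923 0.184    ]]
```

>>> move_arm:
  motion:
    - [[1,0.002,0.005,-0.06,0,0,0],[1,0.002,0.005,-0.12,0,0,0],[1,0.002,0.005,-0.18,0,0,0],[1,0.002,0.005,-0.225,0,0,0],[1,0.002,0.005,-0.25,0,0,0],[1,0.002,0.005,-0.2625,0,0,0],[1,0.002,0.005,-0.2625,0,0,0],[0.7,0.002,0.005,-0.2625,0,0,0],[0.5,0.002,0.005,-0.2625,0,0,0],[0.4,0.002,0.005,-0.2625,0,0,0],[0.3,0.002,0.005,-0.2625,0,0,0],[0.2,0.002,0.005,-0.2625,0,0,0],[0,0.002,0.005,-0.2625,0,0,0],[0,0.002,0.005,-0.2625,0,0,0],[0,0.002,0.005,-0.2625,0,0,0],[0,0.002,0.005,-0.2625,0,0,0]]

```text
clock: 15.02
ee_pos: [0.6217, 0.2336, 0.1511]
ee_rot: [0.613, 0.79, 0.001, 0.0]
ft_force: [-1.7, -0.1, 5.0]
width: 0.262
gripper_force: 58.6
```

>>> move_arm:
  motion:
    - [[0,0,0,0.02,0,0,0],[0,0,0,0.06,0,0,0],[0,0,0,0.11,0,0,0],[0,0,-0.02,0.15,0,0,0],[0,0,-0.07,0.18,0,0,-0.005],[0,0.01,-0.13,0.18,0,0,-0.01],[0,0.01,-0.2,0.18,0,0,-0.02],[0,0.02,-0.27,0.18,0,0,-0.026],[0,0.02,-0.34,0.18,0,0,-0.026],[0,0.03,-0.41,0.18,0,0,-0.026],[0,0.03,-0.47,0.18,0,0,-0.026],[0,0.03,-0.52,0.18,0,0,-0.026],[0,0.03,-0.55,0.18,0,0,-0.026],[0,0.03,-0.558,0.18,0,0,-0.026],[0,0.03,-0.558,0.18,0,0,-0.026],[0,0.03,-0.558,0.18,0,0,-0.026],[0,0.03,-0.558,0.18,0,0,-0.026]]

```text
clock: 16.43
ee_pos: [0.6398, -0.0984, 0.2574]
ee_rot: [0.643, 0.766, 0.001, -0.001]
ft_force: [0.3, 1.2, -1.7]
width: 0.264
gripper_force: 59.1
```

```bash
python3 shot.py w6; python3 - <<'E'
from h import *
w=cv2.imread('pics/w6.png');t=bot.capture('top');cv2.imwrite('pics/top6.png',t);s=bot.capture('side')
o=np.zeros((600,800,3),np.uint8);o[:300,:400]=cv2.resize(t[120:210,120:240],(400,300),interpolation=2);o[:300,400:]=cv2.resize(s[90:240,160:360],(400,300),interpolation=2)
o[300:]=cv2.resize(w[150:270,100:420],(800,300),interpolation=2);cv2.imwrite('pics/m6.png',o)
E
```

```text
16.4833 [ 0.63979058 -0.09850726  0.2574015 ] yaw 9.963071088407592 z [-2.79802965e-04  1.23937867e-03 -9.99999193e-01] [ 1.16017544  0.55363342 -1.08714899] 0.2617821424658371 [-0.3893074   0.44070601  0.68635559  1.5680976  -0.29130339  1.23777903
  0.52012963]
```

View pics/m6.png

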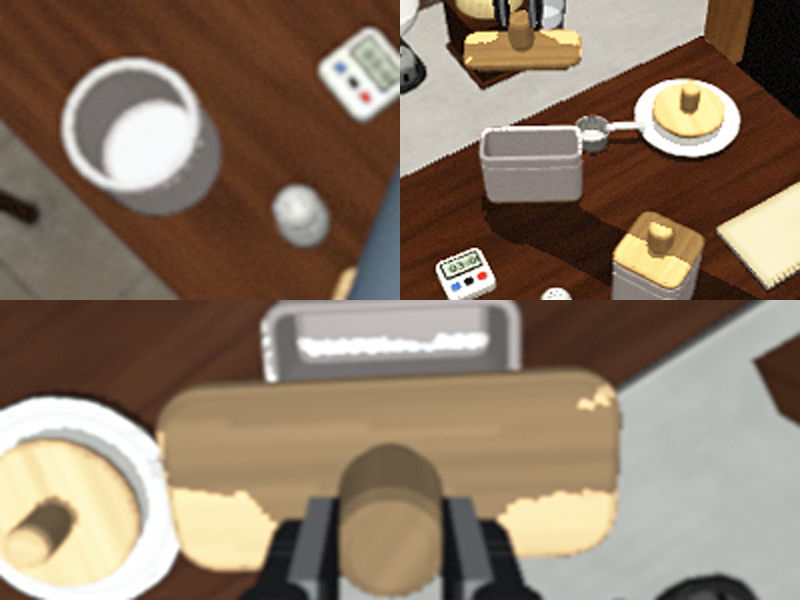

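The lid is held level, with its far edge running (190,387)→(590,372) in the strip and the oblong mouth just beyond it. The round canister's mouth is fully open, at about (135,125) in the top tile.

```bash
python3 - <<'E'
from h import *;import pickle
c=pickle.load(open('pics/w6.pkl','rb'));im=cv2.imread('pics/w6.png')
f=lambda x,y:((x+.5)/2.5-.5+100,(y-300+.5)/2.5-.5+150)
print('lid');edges(c,im,.2503,[(f(195,387),f(585,372)),(f(192,569),f(258,568)),(f(535,555),f(595,552)),(f(161,420),f(171,525)),(f(620,410),f(616,520))],(.6398,-.0985))
print('can');edges(c,im,.09,[(f(268,315),f(272,370)),(f(521,312),f(521,362))],(.6398,-.0985))
t=cv2.imread('pics/top6.png');ct=cam('top');h=cv2.cvtColor(t,cv2.COLOR_BGR2HSV)
w=cv2.inRange(h,(0,0,175),(180,45,255));mm=np.zeros_like(w);mm[132:182,134:184]=w[132:182,134:184]
k=max(cv2.findContours(mm,0,1)[0],key=cv2.contourArea);P=(onz(ct,k.reshape(-1,2),.12)[:,:2]*1000).astype(np.float32);print('roundcan',cv2.minEnclosingCircle(P),cv2.minAreaRect(P))
# oblong can in top0/top4 by fine edges
f4=cv2.imread('pics/top4.png');h=cv2.cvtColor(f4,cv2.COLOR_BGR2HSV)
for th in(120,150,175,190):
  w=cv2.inRange(h,(0,0,th),(180,60,255));mm=np.zeros_like(w);mm[120:178,268:303]=w[120:178,268:303]
  k=max(cv2.findContours(mm,0,1)[0],key=cv2.contourArea);r=cv2.minAreaRect((onz(ct,k.reshape(-1,2),.09)[:,:2]*1000).astype(np.float32));print(th,r)
E
```

```text
lid
yaw 12.8 dist -27.5 n [-0.22  0.98] res 0.44
yaw 7.0 dist 32.6 n [-0.12  0.99] res 0.29
yaw 21.1 dist 34.5 n [-0.36  0.93] res 0.28
yaw -76.0 dist 63.5 n [0.97 0.24] res 0.13
yaw -76.5 dist -61.7 n [0.97 0.23] res 0.12
can
yaw -80.5 dist 65.6 n [0.99 0.16] res 0.38
yaw -75.5 dist -64.8 n [0.97 0.25] res 0.25
roundcan ((620.9892578125, 232.36558532714844), 52.77682113647461) ((620.6715698242188, 232.068115234375), (104.26434326171875, 100.94799041748047), 89.3064193725586)
120 ((637.8843994140625, -102.61302185058594), (136.35055541992188, 62.41823959350586), 12.581748962402344)
150 ((639.427978515625, -102.59690856933594), (132.0667724609375, 59.32890319824219), 12.652267456054688)
175 ((639.7418212890625, -102.3446273803711), (129.6641082763672, 57.52280807495117), 12.560626029968262)
190 ((639.7734375, -102.51453399658203), (128.44126892089844, 56.57289123535156), 12.555402755737305)
```

>>> move_arm:
  motion:
    - [[0,0.0013,-0.0047,-0.05,0,0,-0.002],[0,0.0013,-0.0047,-0.1,0,0,-0.002],[0,0.0013,-0.0047,-0.15,0,0,-0.002],[0,0.0013,-0.0047,-0.19,0,0,-0.002],[0,0.0013,-0.0047,-0.212,0,0,-0.002],[0,0.0013,-0.0047,-0.222,0,0,-0.002],[0,0.0013,-0.0047,-0.228,0,0,-0.002],[0,0.0013,-0.0047,-0.232,0,0,-0.002],[0,0.0013,-0.0047,-0.232,0,0,-0.002],[0,0.0013,-0.0047,-0.232,0,0,-0.002]]

```text
clock: 17.42
ee_pos: [0.6411, -0.1044, 0.1198]
ee_rot: [0.647, 0.763, 0.001, 0.001]
ft_force: [0.3, -0.2, -2.0]
width: 0.259
gripper_force: 59.1
```

```bash
python3 - <<'E'
from h import *
for i in range(4):
    bot.capture('wrist');s=bot.state();y=R.from_quat(s['ee_rot']).as_matrix();print(s['clock'],s['ee_pos'].round(4),np.degrees(np.arctan2(y[1,1],y[0,1])).round(2),s['ft_force'].round(1))
E
```

```text
17.4667 [ 0.641  -0.1044  0.1197] 9.38 [ 0.   0.4 -1.1]
17.5167 [ 0.6409 -0.1043  0.1196] 9.39 [-0.4 -0.1 -1.8]
17.5667 [ 0.6407 -0.1043  0.1194] 9.38 [ 0.8  0.  -1.5]
17.6167 [ 0.6406 -0.1042  0.1192] 9.39 [ 0.3  0.4 -0.5]
```

>>> move_arm:
  motion:
    - [[0,0,0.0045,-0.002,0,0,0],[0,0,0.0045,-0.005,0,0,0],[0,0,0.0045,-0.008,0,0,0],[0,0,0.0045,-0.011,0,0,0],[0,0,0.0045,-0.014,0,0,0],[0,0,0.0045,-0.016,0,0,0],[0,0,0.0045,-0.016,0,0,0]]

```text
clock: 18.2
ee_pos: [0.6399, -0.1015, 0.1084]
ee_rot: [0.647, 0.763, -0.0, -0.0]
ft_force: [-0.1, -0.7, -2.5]
width: 0.262
gripper_force: 59.1
```

>>> move_arm:
  motion:
    - [[0,0,0,-0.001,0,0,0],[0,0,0,-0.002,0,0,0],[0,0,0,-0.003,0,0,0],[0,0,0,-0.004,0,0,0],[0,0,0,-0.004,0,0,0]]

```text
clock: 18.62
ee_pos: [0.6404, -0.1013, 0.1071]
ee_rot: [0.647, 0.763, 0.0, 0.0]
ft_force: [-1.4, 0.8, 3.4]
width: 0.264
gripper_force: 60.0
```

>>> move_arm:
  motion:
    - [[0.3,0,0,0.001,0,0,0],[0.5,0,0,0.001,0,0,0],[0.7,0,0,0.001,0,0,0],[1,0,0,0.001,0,0,0],[1,0,0,0.001,0,0,0],[1,0,0,0.03,0,0,0],[1,0,0,0.08,0,0,0],[1,0,0,0.13,0,0,0],[1,-0.04,-0.03,0.17,0,0,0],[1,-0.09,-0.07,0.2,0,0,0],[1,-0.14,-0.12,0.22,0,0,0],[1,-0.19,-0.16,0.22,0,0,0],[1,-0.24,-0.2,0.22,0,0,0],[1,-0.28,-0.24,0.22,0,0,0],[1,-0.306,-0.259,0.22,0,0,0],[1,-0.311,-0.263,0.22,0,0,0],[1,-0.311,-0.263,0.22,0,0,0],[1,-0.311,-0.263,0.22,0,0,0],[1,-0.311,-0.263,0.22,0,0,0]]

```text
clock: 20.2
ee_pos: [0.4554, -0.2575, 0.2382]
ee_rot: [0.645, 0.764, 0.0, -0.0]
ft_force: [0.9, -0.0, 0.4]
width: 1.001
gripper_force: 0.0
```

```bash
python3 shot.py w7; python3 - <<'E'
from h import *
w=cv2.imread('pics/w7.png');t=bot.capture('top');s=bot.capture('side');cv2.imwrite('pics/top7.png',t)
o=np.zeros((600,800,3),np.uint8);o[:300,:400]=cv2.resize(t[110:215,130:310],(400,300),interpolation=2);o[:300,400:]=cv2.resize(s[90:240,160:360],(400,300),interpolation=2)
o[300:,:400]=cv2.resize(w,(400,300));o[300:,400:]=cv2.resize(w[100:220,180:340],(400,300),interpolation=2);cv2.imwrite('pics/m7.png',o)
E
```

```text
20.25 [ 0.4552842  -0.25759925  0.23813952] yaw 9.597386577329953 z [-2.48363438e-04 -1.01462130e-04 -9.99999964e-01] [ 0.08484576 -0.54305451  0.457374  ] 1.0005457676624614 [-0.22176104  0.22497662  0.78426708  1.88175084 -0.17697179  1.10573284
  0.7973133 ]
```

View pics/m7.png

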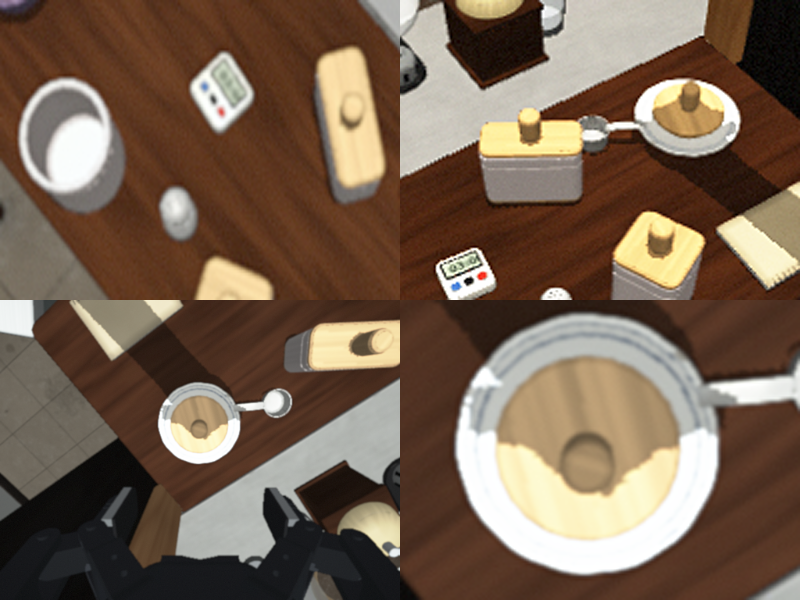

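Both lids sit flush in the top and side tiles. The round lid sits centred on the plate, with its knob where I released it. Grasping it now.

>>> move_arm:
  motion:
    - [[1,-0.002,-0.0025,-0.06,0,0,0],[1,-0.002,-0.0025,-0.12,0,0,0],[1,-0.002,-0.0025,-0.18,0,0,0],[1,-0.002,-0.0025,-0.24,0,0,0],[1,-0.002,-0.0025,-0.285,0,0,0],[1,-0.002,-0.0025,-0.31,0,0,0],[1,-0.002,-0.0025,-0.325,0,0,0],[1,-0.002,-0.0025,-0.325,0,0,0],[0.7,-0.002,-0.0025,-0.325,0,0,0],[0.5,-0.002,-0.0025,-0.325,0,0,0],[0.4,-0.002,-0.0025,-0.325,0,0,0],[0.3,-0.002,-0.0025,-0.325,0,0,0],[0.2,-0.002,-0.0025,-0.325,0,0,0],[0,-0.002,-0.0025,-0.325,0,0,0],[0,-0.002,-0.0025,-0.325,0,0,0],[0,-0.002,-0.0025,-0.325,0,0,0],[0,-0.002,-0.0025,-0.325,0,0,0]]

```text
clock: 21.77
ee_pos: [0.4543, -0.2609, 0.0446]
ee_rot: [0.647, 0.763, 0.001, 0.002]
ft_force: [2.6, 2.3, 6.5]
width: 0.239
gripper_force: 56.7
```

>>> move_arm:
  motion:
    - [[0,0,0,0.015,0,0,0],[0,0,0,0.05,0,0,0],[0,0,0,0.11,0,0,0],[0,0,0,0.17,0,0,0],[0,0,0,0.23,0,0,0],[0,0.01,0.03,0.28,0,0,0],[0,0.03,0.08,0.32,0,0,0],[0,0.05,0.14,0.35,0,0,0],[0,0.07,0.2,0.37,0,0,0],[0,0.09,0.26,0.37,0,0,0],[0,0.11,0.32,0.37,0,0,0],[0,0.13,0.38,0.37,0,0,0],[0,0.15,0.44,0.37,0,0,0],[0,0.17,0.5,0.37,0,0,0],[0,0.19,0.56,0.37,0,0,0],[0,0.21,0.62,0.37,0,0,0],[0,0.23,0.68,0.37,0,0,0],[0,0.25,0.74,0.37,0,0,0],[0,0.27,0.79,0.37,0,0,0],[0,0.2775,0.822,0.37,0,0,0]]

```text
clock: 23.43
ee_pos: [0.6185, 0.2363, 0.2642]
ee_rot: [0.645, 0.764, -0.001, -0.0]
ft_force: [0.4, 0.5, -2.4]
width: 0.236
gripper_force: 55.9
```

```bash
for i in 1 2 3 4 5; do python3 shot.py w8|cut -c1-70; done; python3 - <<'E'
from h import *
w=cv2.imread('pics/w8.png');s=bot.capture('side')
o=np.zeros((300,800,3),np.uint8);o[:,:400]=cv2.resize(w[120:270,150:350],(400,300),interpolation=2);o[:,400:]=cv2.resize(s[170:320,120:320],(400,300),interpolation=2);cv2.imwrite('pics/m8.png',o)
E
```

```text
23.4833 [0.61829301 0.24045031 0.26367217] yaw 9.858619494802749 z [-0
 -0.04880726]
23.5333 [0.61766216 0.23736212 0.26359988] yaw 9.773722007248786 z [-2
 -0.04718866]
23.5833 [0.61777903 0.23391112 0.26402753] yaw 9.57187364185966 z [-0.
 -0.04667597]
23.6333 [0.61807816 0.23155945 0.26452405] yaw 9.389269339751484 z [-0
 -0.04655859]
23.6833 [0.61838379 0.23038837 0.26502729] yaw 9.278737766283136 z [-0
 -0.04650636]
```

View pics/m8.png

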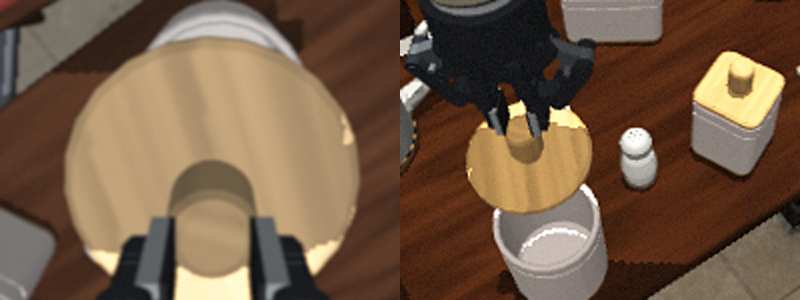

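```bash
python3 - <<'E'
from h import *;import pickle
from scipy.optimize import least_squares
c=pickle.load(open('pics/w8.pkl','rb'));im=cv2.imread('pics/w8.png');g=cv2.GaussianBlur(cv2.cvtColor(im,cv2.COLOR_BGR2LAB)[:,:,2],(3,3),0).astype(np.float32)
E=[]
for a in np.radians(np.arange(190,351,4)):
    r=np.arange(64,84,.5);X=(np.array([256,210])+r[:,None]*[np.cos(a),np.sin(a)]).astype(np.float32)
    v=cv2.remap(g,X[:,0][None],X[:,1][None],1)[0];E.append(X[np.argmin(np.gradient(v))])
for z in(.2537,.2557):
    P=onz(c,E,z)[:,:2];r=least_squares(lambda p:np.hypot(*(P-p[:2]).T)-p[2],[.62,.23,.052],loss='soft_l1',f_scale=.0005);print(r.x,np.median(abs(r.fun)))
    r=least_squares(lambda p:np.hypot(*(P-p[:2]).T)-.052,[.62,.23],loss='soft_l1',f_scale=.0005);print(r.x,np.median(abs(r.fun)))
bot.capture('wrist');print(bot.state()['ee_pos'])
E
```

```text
[0.61633334 0.23459843 0.05105651] 0.0001898676420776027
[0.61655981 0.23348859] 0.0002200776117272374
[0.61620692 0.23541239 0.05048735] 0.00018780369438840122
[0.61649121 0.23363513] 0.0003067542757292305
[0.61869202 0.23003799 0.26562986]
```

>>> move_arm:
  motion:
    - [[0,0.0025,-0.004,-0.05,0,0,0],[0,0.0025,-0.004,-0.1,0,0,0],[0,0.0025,-0.004,-0.14,0,0,0],[0,0.0025,-0.004,-0.165,0,0,0],[0,0.0025,-0.004,-0.178,0,0,0],[0,0.0025,-0.004,-0.183,0,0,0],[0,0.0025,-0.004,-0.183,0,0,0],[0,0.0025,-0.004,-0.183,0,0,0],[0,0.0025,-0.004,-0.183,0,0,0],[0,0.0025,-0.004,-0.183,0,0,0],[0,0.0025,-0.004,-0.183,0,0,0]]

```text
clock: 24.7
ee_pos: [0.6208, 0.2302, 0.1566]
ee_rot: [0.647, 0.763, 0.001, 0.0]
ft_force: [-0.1, 0.3, -1.1]
width: 0.242
gripper_force: 55.9
```

>>> move_arm:
  motion:
    - [[0,0.0015,0,-0.004,0,0,0],[0,0.0015,0,-0.008,0,0,0],[0,0.0015,0,-0.012,0,0,0],[0,0.0015,0,-0.016,0,0,0],[0,0.0015,0,-0.02,0,0,0],[0,0.0015,0,-0.023,0,0,0],[0,0.0015,0,-0.023,0,0,0]]

```text
clock: 25.28
ee_pos: [0.621, 0.23, 0.1412]
ee_rot: [0.647, 0.763, -0.0, -0.0]
ft_force: [-0.5, 0.2, -1.8]
width: 0.235
gripper_force: 55.9
```

>>> move_arm:
  motion:
    - [[0,0,0,-0.002,0,0,0],[0,0,0,-0.003,0,0,0],[0,0,0,-0.004,0,0,0],[0,0,0,-0.004,0,0,0],[0,0,0,-0.004,0,0,0]]

```text
clock: 25.7
ee_pos: [0.6212, 0.2302, 0.1397]
ee_rot: [0.647, 0.763, 0.0, -0.0]
ft_force: [-0.4, -0.4, 0.7]
width: 0.245
gripper_force: 56.5
```

Contact is just beginning. A little further.

>>> move_arm:
  motion:
    - [[0,0,0,-0.001,0,0,0],[0,0,0,-0.0015,0,0,0],[0,0,0,-0.002,0,0,0],[0,0,0,-0.002,0,0,0]]

```text
clock: 26.03
ee_pos: [0.6213, 0.2302, 0.1396]
ee_rot: [0.647, 0.763, 0.0, -0.0]
ft_force: [-3.7, -0.8, 6.3]
width: 0.236
gripper_force: 58.4
```

Contact is firm at the home height (about 139.5 mm). I'll release, lift and retreat, then check.

>>> move_arm:
  motion:
    - [[0.3,0,0,0.001,0,0,0],[0.5,0,0,0.001,0,0,0],[0.7,0,0,0.001,0,0,0],[1,0,0,0.001,0,0,0],[1,0,0,0.001,0,0,0],[1,0,0,0.03,0,0,0],[1,0,0,0.08,0,0,0],[1,0,0,0.14,0,0,0],[1,0,0,0.2,0,0,0],[1,0,-0.03,0.25,0,0,0],[1,-0.02,-0.09,0.28,0,0,0],[1,-0.06,-0.15,0.28,0,0,0],[1,-0.1,-0.2,0.28,0,0,0],[1,-0.14,-0.25,0.28,0,0,0],[1,-0.18,-0.3,0.28,0,0,0],[1,-0.22,-0.35,0.28,0,0,0],[1,-0.22,-0.35,0.28,0,0,0],[1,-0.22,-0.35,0.28,0,0,0],[1,-0.22,-0.35,0.28,0,0,0]]

```text
clock: 27.62
ee_pos: [0.4896, 0.0205, 0.3066]
ee_rot: [0.647, 0.763, 0.001, 0.0]
ft_force: [0.4, 1.4, 0.2]
width: 0.999
gripper_force: 0.0
```

```bash
python3 shot.py w9|cut -c1-60; python3 - <<'E'
from h import *
w=cv2.imread('pics/w9.png');s=bot.capture('side');t=bot.capture('top')
o=np.zeros((600,800,3),np.uint8);o[:300,:400]=cv2.resize(w,(400,300));o[:300,400:]=cv2.resize(s[120:330,130:410],(400,300),interpolation=2);o[300:,:400]=cv2.resize(t[100:265,120:340],(400,300),interpolation=2);o[300:,400:]=cv2.resize(s[220:340,130:290],(400,300),interpolation=2);cv2.imwrite('pics/m9.png',o)
E
```

```text
27.6667 [0.48981247 0.02111766 0.30634524] yaw 9.46466472614
  0.10097375]
```

View pics/m9.png

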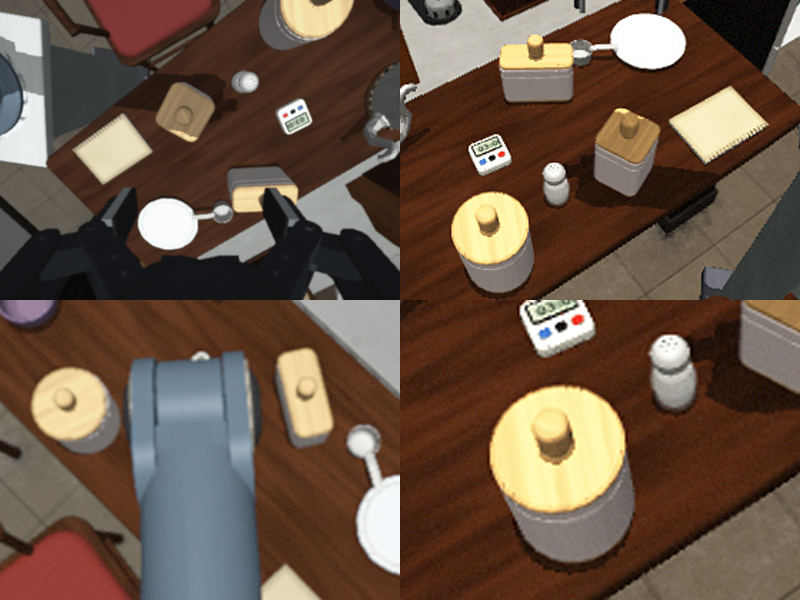

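All three lids sit flush on their own canisters: round at (487,235), square at (625,135) and oblong at (537,58) in the mosaic. The pepper shaker and scoop haven't moved, and the plate is empty.

```bash
python3 -c "
from workcell import bot
print(bot.close_job())"
```

```text
the job is handed in; nothing more can be done
None
```

The round, square and oblong lids are each seated on their own canister, as checked in the final pictures; the round lid waited on the plate, nothing else was disturbed, and the job was handed in at about 28 s.

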